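# Find the stamped vial crate and push it to dispatch

## Task

One of the two empty blue vial crates has a round orange stamp underneath. With the fingertips, tip each crate over onto its back, away from you, so that both undersides show; then push the stamped crate, still lying on its back, until its stamped underside is just past the yellow dispatch line, no more than about 4 cm beyond it. Leave the other crate lying where it fell, do not lift either crate, and do not disturb the things standing around.

Things in the scene. Friction and masses are not known exactly. Their poses are not given: they have to be found in the camera images.
- crate_a: open-topped blue plastic crate, empty, 0.2 to 0.42 kg: 64 mm deep (own x), 110 mm wide (own y), 100 mm high (own z), flat closed floor and walls. Origin at the centre of its underside. Starts upright; its +x side is its back, away from the robot (yaw up to 0.2 rad). Only one of the two crates is stamped underneath; which stands left or right changes.
- crate_b: open-topped blue plastic crate, empty, 0.2 to 0.42 kg: 64 mm deep (own x), 110 mm wide (own y), 100 mm high (own z), flat closed floor and walls. Origin at the centre of its underside. Starts upright; its +x side is its back, away from the robot (yaw up to 0.2 rad). Only one of the two crates is stamped underneath; which stands left or right changes.
- stamp (a point): centre of the round orange stamp (42 mm across, a ring round a dot), at the centre of the underside of the one stamped crate; hidden from view while that crate stands upright. Its own axes are the axes of that crate.
- crate_a_mid (a point): the middle of crate_a, 50 mm above its underside along its own z. Pushed away from the robot near the top of the front wall (80 to 98 mm up) a crate tips over its back lower edge, passes its balance point at about 33 degrees and falls onto its back. Its own x then points down, its own z away from the robot.
- crate_b_mid (a point): the middle of crate_b, 50 mm above its underside along its own z. On its back a crate lies 64 mm high, its underside upright and facing the robot; a push there slides it along.
- line: the dispatch line: a flat yellow tape stuck on the worktop beyond the crates, 25 mm wide (its own x) and 460 mm long (its own y), under 1 mm thick, no obstacle. Origin at its centre; its own x points across it, away from the robot (yaw up to 0.08 rad).
- septa_jar: bystander: small white jar with a green lid, 39 mm across, 47 mm high; origin at the centre of its underside
- ferrule_tin: bystander: flat round white tin, 55 mm across, 18 mm high; origin at the centre of its underside
- label_tape: bystander: flat-lying roll of beige tape, 78 mm across, 19 mm high; origin at the centre of its underside
- beaker_50: bystander: small clear beaker, 48 mm across, 58 mm high; origin at the centre of its underside

How it is judged (in metres and radians):
On the way:
1. both crates lie on their backs, both still short of the line (angle between each of crate_a, crate_b's own x axis and vertical above 2.8 rad and x of each of stamp, crate_b in the frame of line below -0.04 m), for 0.2 s.
At the end, for the whole second after the job is handed in: Both crates lie on their backs at rest (within about 20 degrees); the stamp is past the middle of the yellow line by 0 to 55 mm and within 260 mm of its middle along it; the underside of the unstamped crate is still at least 40 mm short of the middle of the line (angle between each of crate_a, crate_b's own x axis and vertical above 2.8 rad and x of stamp in the frame of line between 0 and 0.055 m and y of stamp in the frame of line between -0.26 and 0.26 m and x of crate_b in the frame of line below -0.04 m and linear speed of each of crate_a, crate_b below 0.02 m/s); the robot touches nothing.
It fails at once if a crate is lifted (its middle, which rises to about 60 mm in tipping, goes above 85 mm) (height (world z) of any of crate_a_mid, crate_b_mid above 0.085 m).
It fails at once if a bystander is moved more than 20 mm or tipped (distance of any of septa_jar, ferrule_tin, label_tape, beaker_50 from where it was at the start of the episode above 0.02 m or angle between any of septa_jar, ferrule_tin, label_tape, beaker_50's own z axis and vertical above 0.4 rad).
It also fails if it takes over 54 s, if anything falls off the work surface, if the arm or the gripper's body presses on something with over 40 N, if the wrist force passes 120 N, or if a joint passes its speed limit or range.

## Robot

A 6-joint arm with a two-finger parallel gripper is mounted at the origin on a cart in front of the work surface, level with it; the furniture and walls round the work are solid. World frame = base frame: x ahead of the robot, y to its left, z up, the work surface at z = 0. Lengths are in m, angles in degrees, forces in N, time in s.
With the tool pointing down it reaches from about 0.35 to 0.775 m from the base axis. Payload 7.3 kg.
Tool frame: the origin (TCP) lies midway between the tips of the shut fingers; the grasp point (between the pads) lies 19 mm behind it; z points along the fingers, y is the line along which they close (so a half turn about z gives the same grasp; the last joint's range is limited). The gripper opens to 92 mm and grips with 3 to 60 N. Pads are 19 mm wide; open, the fingers measure 130 mm over their backs; the gripper's body (75 mm by 190 mm) begins 47 mm behind the grasp point.
Start: joints at [-85.199, 19.595, 87.324, -0, 73.075, -8.365], TCP at [0.12, -0.511, 0.227] pointing down, gripper open.
Joint ranges: [-145.02, 145.02], [-44.19, 115.74], [2.07, 154.8], [-57.11, 237.11], [16.16, 152.29], [-177.93, 177.93]. Speed limits (degrees/s): [147.25, 147.25, 180, 180, 180, 180].

## Interface

Orientations are given as [roll, pitch, yaw] about the fixed x, y, z axes, in that order (R = Rz(yaw) Ry(pitch) Rx(roll)).
In Python, from rig import sense, read_camera, sign_off gives the robot as it stands. The module is installed in compiled form; this text tells all that it offers.
- The arm moves only by the tool drive_tool, never from a script. Its argument "increments" is a list of rows, each an object of numbers: "x", "y", "z": the shift along the tool's x, y, z in m; "wx", "wy", "wz": the turn, a rotation vector about the tool's x, y, z in rad; "fingers": the opening, from 0 (shut) to 1 (fully open). In form: [{"x": .., "y": .., "z": .., "wx": .., "wy": .., "wz": .., "fingers": ..}, ...]. A call has 1 to 10 rows; each row is the pose to reach, as a shift and turn from the pose commanded when the call began, along the tool's axes at that moment; what a row does not reach only later rows make up. A row lasts 1/10 s, in which the tool goes at most 50 mm and 8.59 degrees, less where a joint would pass 70% of its speed; a pose out of reach is approached as far as the arm can. A call with a gripper value outside its range is refused whole. The fingers move at their own pace and stop on an object; "newtons" is the grip in N (left out, the last holds). Time passes only in rows, so rows that repeat a pose let the fingers close. It gives the time, the measured TCP pose, the force, the opening and the grip force at its end, in the units of the state.
- sense(): the state, without advancing time (a new reading comes with each control period).
- read_camera(name): name is "scene" or "top" or "wrist"; returns a dict with "frame" (384x512x3 uint8, red, green, blue), "depth" (384x512 float32, m along the optical axis (not along the pixel's ray), 0 where there is no reading), "fovy" (degrees; the focal length in pixels is half the picture's height over the tangent of half this angle, whatever the lens; pixels are square), "cx", "cy" (the principal point, pixels), "k1" (the pictures are not rectified: a ray, as slopes to the right and down, at radius r is drawn at 1 + k1 r^2 times it, then the intrinsics apply), "T" (4x4, takes a point from camera to world coordinates); the wrist camera has in their place "T_tool_cam" (4x4, takes a point from camera to tool coordinates, whose origin is the TCP and whose axes are the flange's). Camera axes: x right, y down, z forward; pixel columns grow to the right and rows downward; lengths in m; the calibration is good to about 2 mm. A picture is of the moment at which its call begins: read the wrist's pose just before it.
- sign_off(): hands the job in; it is judged then, once.
The state is a dict: "t": time; "joints": joint angles; "dq": joint speeds; "joint_efforts": joint torques, N m; "position": TCP position; "ee_rot": TCP orientation; "wrist_force": force on the tool from outside, world axes, zero at the start; "ft_torque": the same for the moment, N m; "grip_width": finger opening in m; "grip_force": force on a finger pad.
Only numpy, scipy, OpenCV 4.12 (cv2) and the standard library are available. Lean on these libraries where they do the work, as an engineer would, in place of code of your own. Each camera call takes 0.05 s, during which the arm holds its last target. There are 200 camera calls.

## Working session

There is one attempt and no reset: what is moved stays moved. The work goes in short steps, Python scripts to look and compute and a tool call to move; the robot and the scene stay as the last step left them, time stands still between calls to the robot, and variables do not carry over. Pictures are saved under pics/ and viewed, at most 10 in all, crops included, and the job is handed in when it is done.

Besides the shell and the picture viewer there is one more tool, called after ">>>" in YAML: its name, and indented under it one key for each argument. drive_tool: Moves the arm, as the interface text tells. Its arguments: {"type":"object","properties":{"increments":{"type":"array","items":{"type":"object","properties":{"x":{"type":"number"},"y":{"type":"number"},"z":{"type":"number"},"wx":{"type":"number"},"wy":{"type":"number"},"wz":{"type":"number"},"fingers":{"type":"number"}}}},"newtons":{"type":"number"}},"required":["increments"]}

```bash
mkdir -p pics; cat > h.py <<'E'
import numpy as np, cv2
from rig import sense, read_camera, sign_off
def cloud(c):
    h,w=c['depth'].shape; f=h/2/np.tan(np.radians(c['fovy'])/2)
    K=np.array([[f,0,c['cx']],[0,f,c['cy']],[0,0,1.]])
    u,v=np.meshgrid(np.arange(w),np.arange(h))
    p=np.stack([u,v],-1).reshape(-1,1,2).astype(float)
    n=cv2.undistortPoints(p,K,np.array([c['k1'],0,0,0,0.])).reshape(h,w,2)
    d=c['depth'][...,None]
    P=np.concatenate([n*d,d],-1)
    return P@c['T'][:3,:3].T+c['T'][:3,3]
def save(c,n): cv2.imwrite('pics/'+n,c['frame'][...,::-1])
E
python3 - <<'E'
from h import *
s=sense();print(s['t'],s['position'],s['ee_rot'],s['grip_width'])
for n in('top','scene'):
    c=read_camera(n);save(c,n+'0.png');np.savez(n+'0.npz',P=cloud(c),f=c['frame'],d=c['depth']);print(n,c['T'][:3,3])
a=cv2.imread('pics/top0.png');b=cv2.imread('pics/scene0.png')
E
```

```text
0.0 [ 0.11956607 -0.51078563  0.22603869] [-1.79911676e+02 -1.29333569e-02  1.31667085e+01] 0.09181126027320595
top [0.44284459 0.02574653 1.05640775]
scene [-0.55767703  0.30478294  0.70892287]
```

View pics/top0.png

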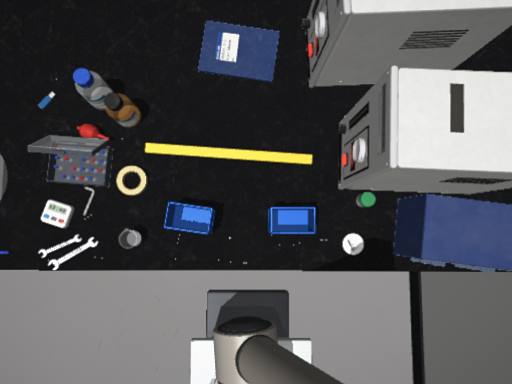

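View pics/scene0.png

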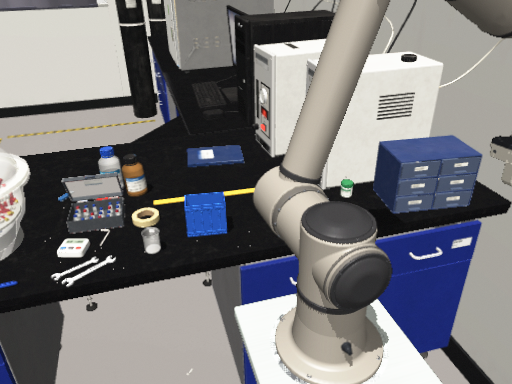

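The top view has +x up and +y to the left. The left crate is at about (189,217), the right crate at (292,220), and the line runs from (146,147) to (311,159). Bystanders: tape roll (131,180), beaker (129,239), jar (366,199), tin (353,244).

```bash
python3 - <<'E'
from h import *
D=np.load('top0.npz');P=D['P'];f=D['f'];hsv=cv2.cvtColor(f,cv2.COLOR_RGB2HSV)
def rect(m,name):
    q=P[m][:,:2].astype(np.float32);r=cv2.minAreaRect(q);print(name,len(q),np.round(r[0],4),np.round(r[1],4),round(r[2],1),'z',np.round(np.percentile(P[m][:,2],[2,50,98]),3))
    return r
y=(hsv[...,0]>22)&(hsv[...,0]<35)&(hsv[...,1]>150)&(hsv[...,2]>150)
rect(y,'line')
Z=P[...,2]
for n,(a,b) in dict(L=(155,225),R=(255,325)).items():
    m=np.zeros(y.shape,bool);m[190:250,a:b]=1
    m&=(hsv[...,0]>100)&(hsv[...,0]<130)&(hsv[...,1]>120)&(Z>.09)&(Z<.11)
    r=rect(m,n);print(np.round(cv2.boxPoints(r),3).tolist())
for n,(u,v) in dict(tape=(118,180),beaker=(129,239),jar=(366,199),tin=(353,244),mach=(345,160),mach2=(340,188)).items(): print(n,np.round(P[v,u],3))
E
```

```text
line 1624 [0.5548 0.0717] [0.4599 0.2176] 86.4 z [-0.002  0.002  0.006]
L 237 [0.4696 0.1597] [0.1112 0.0658] 82.0 z [0.091 0.1   0.104]
[[0.42899999022483826, 0.10899999737739563], [0.49399998784065247, 0.10000000149011612], [0.5099999904632568, 0.20999999344348907], [0.4449999928474426, 0.21899999678134918]]
R 175 [ 0.4654 -0.0985] [0.0618 0.1115] 0.4 z [0.091 0.1   0.104]
[[0.4339999854564667, -0.0430000014603138], [0.4350000023841858, -0.15399999916553497], [0.4970000088214874, -0.15399999916553497], [0.4959999918937683, -0.041999999433755875]]
tape [0.569 0.359 0.02 ]
beaker [0.412 0.33  0.001]
jar [ 0.522 -0.298  0.048]
tin [ 0.403 -0.27   0.02 ]
mach [ 0.611 -0.224  0.125]
mach2 [ 0.553 -0.236  0.026]
```

```bash
cat >> h.py <<'E'
from scipy.spatial.transform import Rotation as Ro
def go(x,y,z,yaw):
    s=sense();R=Ro.from_euler('xyz',s['ee_rot'],degrees=True)
    d=R.inv().apply(np.array([x,y,z])-s['position'])
    w=(R.inv()*Ro.from_euler('xyz',[180,0,yaw],degrees=True)).as_rotvec()
    print('t',round(s['t'],2),'xyz',d.round(4),'w',w.round(4),'dist',np.linalg.norm(d).round(3),np.degrees(np.linalg.norm(w)).round(1))
E
python3 - <<'E'
from h import *
D=np.load('top0.npz');P=D['P'];f=D['f'];hsv=cv2.cvtColor(f,cv2.COLOR_RGB2HSV)
y=(hsv[...,0]>22)&(hsv[...,0]<35)&(hsv[...,1]>150)&(hsv[...,2]>150)
y[:130]=0;y[170:]=0;y[:,:144]=0;y[:,320:]=0
q=P[y][:,:2].astype(np.float32);r=cv2.minAreaRect(q);print(r)
go(.385,-.0985,.22,0.5); go(.385,-.0985,.09,0.5)
E
```

```text
((0.5547539591789246, 0.07171560823917389), (0.45985230803489685, 0.21763169765472412), 86.41488647460938)
t 0.1 xyz [ 0.3524 -0.341   0.0067] w [-1.400e-03 -1.000e-04  2.211e-01] dist 0.49 12.7
t 0.1 xyz [ 0.3523 -0.3409  0.1367] w [-1.400e-03 -1.000e-04  2.211e-01] dist 0.509 12.7
```

>>> drive_tool:
  increments:
    - {"x": 0.352, "y": -0.341, "z": 0.007, "wz": 0.221, "fingers": 0.65}
    - {"x": 0.352, "y": -0.341, "z": 0.007, "wz": 0.221, "fingers": 0.65}
    - {"x": 0.352, "y": -0.341, "z": 0.007, "wz": 0.221, "fingers": 0.65}
    - {"x": 0.352, "y": -0.341, "z": 0.007, "wz": 0.221, "fingers": 0.65}
    - {"x": 0.352, "y": -0.341, "z": 0.007, "wz": 0.221, "fingers": 0.65}
    - {"x": 0.352, "y": -0.341, "z": 0.007, "wz": 0.221, "fingers": 0.65}
    - {"x": 0.352, "y": -0.341, "z": 0.007, "wz": 0.221, "fingers": 0.65}
    - {"x": 0.352, "y": -0.341, "z": 0.007, "wz": 0.221, "fingers": 0.65}
    - {"x": 0.352, "y": -0.341, "z": 0.007, "wz": 0.221, "fingers": 0.65}
    - {"x": 0.352, "y": -0.341, "z": 0.007, "wz": 0.221, "fingers": 0.65}

```text
$.increments[0]: bad value
```

```bash
python3 - <<'E'
from h import *
D=np.load('top0.npz');P=D['P'];f=D['f'];hsv=cv2.cvtColor(f,cv2.COLOR_RGB2HSV)
y=(hsv[...,0]>22)&(hsv[...,0]<35)&(hsv[...,1]>150)&(hsv[...,2]>150)
y[:130]=0;y[170:]=0;y[:,:144]=0;y[:,320:]=0;y&=(abs(P[...,2])<.02)
q=P[y][:,:2].astype(np.float32);r=cv2.minAreaRect(q);print(r,np.polyfit(q[:,1],q[:,0],1),len(q))
go(.39,-.0985,.09,0.5)
E
```

```text
((0.6492412686347961, 0.06579561531543732), (0.45985230803489685, 0.028286602348089218), 86.41488647460938) [0.06066268 0.6450063 ] 1619
t 0.1 xyz [ 0.3572 -0.3397  0.1367] w [-1.400e-03 -1.000e-04  2.211e-01] dist 0.512 12.7
```

>>> drive_tool:
  increments:
    - {"x": 0.352, "y": -0.341, "z": 0.007, "wx": 0, "wy": 0, "wz": 0.14, "fingers": 0.65}
    - {"x": 0.352, "y": -0.341, "z": 0.007, "wx": 0, "wy": 0, "wz": 0.221, "fingers": 0.65}
    - {"x": 0.352, "y": -0.341, "z": 0.007, "wx": 0, "wy": 0, "wz": 0.221, "fingers": 0.65}
    - {"x": 0.352, "y": -0.341, "z": 0.007, "wx": 0, "wy": 0, "wz": 0.221, "fingers": 0.65}
    - {"x": 0.352, "y": -0.341, "z": 0.007, "wx": 0, "wy": 0, "wz": 0.221, "fingers": 0.65}
    - {"x": 0.352, "y": -0.341, "z": 0.007, "wx": 0, "wy": 0, "wz": 0.221, "fingers": 0.65}
    - {"x": 0.352, "y": -0.341, "z": 0.007, "wx": 0, "wy": 0, "wz": 0.221, "fingers": 0.65}
    - {"x": 0.352, "y": -0.341, "z": 0.007, "wx": 0, "wy": 0, "wz": 0.221, "fingers": 0.65}
    - {"x": 0.352, "y": -0.341, "z": 0.007, "wx": 0, "wy": 0, "wz": 0.221, "fingers": 0.65}
    - {"x": 0.352, "y": -0.341, "z": 0.007, "wx": 0, "wy": 0, "wz": 0.221, "fingers": 0.65}

```text
t: 1.1
position: [0.3854, -0.0965, 0.2197]
ee_rot: [-180.0, -0.0, 0.6]
wrist_force: [0.7, -0.7, 0.4]
grip_width: 0.0597
grip_force: 0.0
```

>>> drive_tool:
  increments:
    - {"x": 0, "y": 0.002, "z": 0.05, "wx": 0, "wy": 0, "wz": 0, "fingers": 0.65}
    - {"x": 0, "y": 0.002, "z": 0.1, "wx": 0, "wy": 0, "wz": 0, "fingers": 0.65}
    - {"x": 0, "y": 0.002, "z": 0.129, "wx": 0, "wy": 0, "wz": 0, "fingers": 0.65}
    - {"x": 0.02, "y": 0.002, "z": 0.129, "wx": 0, "wy": 0, "wz": 0, "fingers": 0.65}
    - {"x": 0.03, "y": 0.002, "z": 0.129, "wx": 0, "wy": 0, "wz": 0, "fingers": 0.65}
    - {"x": 0.038, "y": 0.002, "z": 0.129, "wx": 0, "wy": 0, "wz": 0, "fingers": 0.65}
    - {"x": 0.045, "y": 0.002, "z": 0.129, "wx": 0, "wy": 0, "wz": 0, "fingers": 0.65}
    - {"x": 0.052, "y": 0.002, "z": 0.129, "wx": 0, "wy": 0, "wz": 0, "fingers": 0.65}
    - {"x": 0.059, "y": 0.002, "z": 0.129, "wx": 0, "wy": 0, "wz": 0, "fingers": 0.65}
    - {"x": 0.066, "y": 0.002, "z": 0.129, "wx": 0, "wy": 0, "wz": 0, "fingers": 0.65}

```text
t: 2.1
position: [0.4513, -0.1005, 0.0911]
ee_rot: [180.0, -0.0, 0.5]
wrist_force: [-1.3, -0.6, 2.4]
grip_width: 0.0594
grip_force: 1.0
```

```bash
python3 - <<'E'
from h import *
s=sense();print(s['wrist_force'],s['position'])
c=read_camera('scene');save(c,'tip1.png');c=read_camera('top');save(c,'tip1t.png')
cv2.imwrite('pics/tip1b.png',np.hstack([cv2.imread('pics/tip1.png')[100:300,120:420],cv2.imread('pics/tip1t.png')[100:300,120:420]]))
E
```

```text
[-1.32556406 -0.57747265  2.42916537] [ 0.45132483 -0.10050021  0.09106969]
```

View pics/tip1b.png

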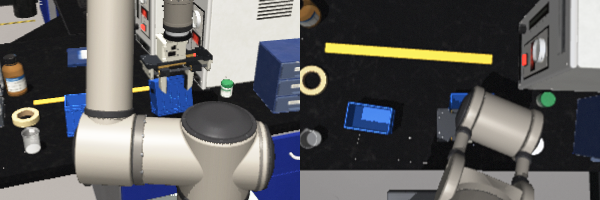

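The right crate, at (172,93) in the left half, is tilting under the fingers, so I'll keep pushing.

>>> drive_tool:
  increments:
    - {"x": 0.007, "y": 0, "z": 0, "wx": 0, "wy": 0, "wz": 0, "fingers": 0.65}
    - {"x": 0.014, "y": 0, "z": 0, "wx": 0, "wy": 0, "wz": 0, "fingers": 0.65}
    - {"x": 0.021, "y": 0, "z": 0, "wx": 0, "wy": 0, "wz": 0, "fingers": 0.65}
    - {"x": 0.028, "y": 0, "z": 0, "wx": 0, "wy": 0, "wz": 0, "fingers": 0.65}
    - {"x": 0.033, "y": 0, "z": 0, "wx": 0, "wy": 0, "wz": 0, "fingers": 0.65}
    - {"x": 0.033, "y": 0, "z": 0, "wx": 0, "wy": 0, "wz": 0, "fingers": 0.65}
    - {"x": 0.02, "y": 0, "z": 0, "wx": 0, "wy": 0, "wz": 0, "fingers": 0.65}
    - {"x": -0.02, "y": 0, "z": 0, "wx": 0, "wy": 0, "wz": 0, "fingers": 0.65}
    - {"x": -0.06, "y": 0, "z": 0, "wx": 0, "wy": 0, "wz": 0, "fingers": 0.65}
    - {"x": -0.066, "y": 0, "z": -0.04, "wx": 0, "wy": 0, "wz": 0, "fingers": 0.65}

```text
t: 3.2
position: [0.3745, -0.0972, 0.1258]
ee_rot: [-179.5, 1.0, 0.5]
wrist_force: [0.9, -0.2, 0.3]
grip_width: 0.0595
grip_force: 0.0
```

```bash
python3 - <<'E'
from h import *
s=sense();print(s['wrist_force'],s['position'])
c=read_camera('top');save(c,'tip2.png')
c2=read_camera('scene');save(c2,'tip2s.png')
cv2.imwrite('pics/tip2b.png',np.hstack([cv2.imread('pics/tip2s.png')[100:300,120:420],cv2.imread('pics/tip2.png')[100:300,120:420]]))
# left crate front mid (x,y) 
cx,cy,yaw=.4696,.1597,np.radians(-8.2); 
for d in (.085,.05): print(cx-d*np.cos(yaw),cy-d*np.sin(yaw))
go(.382,.172,.13,-8.2); go(.382,.172,.09,-8.2)
E
```

```text
[ 0.92775993 -0.18377424  0.32263996] [ 0.37454926 -0.09715503  0.12578807]
0.3854690203728379 0.1718234593649685
0.4201111884546106 0.16683144668527558
t 3.3 xyz [-0.0005 -0.2735  0.0029] w [ 0.0018 -0.0042  0.1511] dist 0.273 8.7
t 3.3 xyz [-0.0006 -0.2736  0.0429] w [ 0.0018 -0.0042  0.1511] dist 0.277 8.7
```

View pics/tip2b.png

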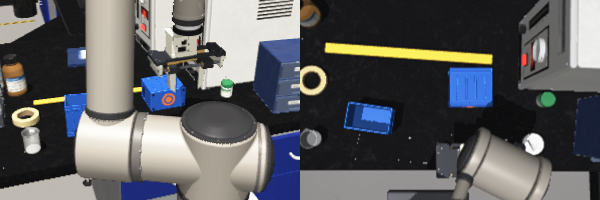

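The right crate fell on its back and shows the orange stamp at (167,99). The left crate is next.

>>> drive_tool:
  increments:
    - {"x": 0.0, "y": -0.05, "z": 0, "wx": 0, "wy": 0, "wz": 0.05, "fingers": 0.65}
    - {"x": 0.0, "y": -0.1, "z": 0, "wx": 0, "wy": 0, "wz": 0.1, "fingers": 0.65}
    - {"x": 0, "y": -0.15, "z": 0, "wx": 0, "wy": 0, "wz": 0.15, "fingers": 0.65}
    - {"x": 0, "y": -0.2, "z": 0, "wx": 0, "wy": 0, "wz": 0.15, "fingers": 0.65}
    - {"x": 0, "y": -0.25, "z": 0, "wx": 0, "wy": 0, "wz": 0.15, "fingers": 0.65}
    - {"x": 0, "y": -0.273, "z": 0.01, "wx": 0, "wy": 0, "wz": 0.151, "fingers": 0.65}
    - {"x": 0, "y": -0.273, "z": 0.04, "wx": 0, "wy": 0, "wz": 0.151, "fingers": 0.65}
    - {"x": 0, "y": -0.273, "z": 0.04, "wx": 0, "wy": 0, "wz": 0.151, "fingers": 0.65}

```text
t: 4.1
position: [0.38, 0.1723, 0.0882]
ee_rot: [179.9, 0.3, -8.0]
wrist_force: [-0.0, 0.6, 0.3]
grip_width: 0.0597
grip_force: 0.0
```

```bash
python3 - <<'E'
from h import *
s=sense();print(s['position'])
go(.470,.1597,.09,-8.2)
E
```

```text
[0.38003596 0.17229282 0.08824877]
t 4.1 xyz [ 0.0908 -0.0001 -0.0023] w [0.0024 0.0055 0.0031] dist 0.091 0.4
```

>>> drive_tool:
  increments:
    - {"x": 0.03, "y": 0, "z": -0.003, "wx": 0, "wy": 0, "wz": 0, "fingers": 0.65}
    - {"x": 0.044, "y": 0, "z": -0.003, "wx": 0, "wy": 0, "wz": 0, "fingers": 0.65}
    - {"x": 0.051, "y": 0, "z": -0.003, "wx": 0, "wy": 0, "wz": 0, "fingers": 0.65}
    - {"x": 0.058, "y": 0, "z": -0.003, "wx": 0, "wy": 0, "wz": 0, "fingers": 0.65}
    - {"x": 0.065, "y": 0, "z": -0.003, "wx": 0, "wy": 0, "wz": 0, "fingers": 0.65}
    - {"x": 0.072, "y": 0, "z": -0.003, "wx": 0, "wy": 0, "wz": 0, "fingers": 0.65}
    - {"x": 0.079, "y": 0, "z": -0.003, "wx": 0, "wy": 0, "wz": 0, "fingers": 0.65}
    - {"x": 0.086, "y": 0, "z": -0.003, "wx": 0, "wy": 0, "wz": 0, "fingers": 0.65}
    - {"x": 0.093, "y": 0, "z": -0.003, "wx": 0, "wy": 0, "wz": 0, "fingers": 0.65}
    - {"x": 0.1, "y": 0, "z": -0.003, "wx": 0, "wy": 0, "wz": 0, "fingers": 0.65}

```text
t: 5.1
position: [0.4819, 0.1577, 0.0936]
ee_rot: [180.0, -0.0, -8.1]
wrist_force: [0.0, -0.2, -0.5]
grip_width: 0.0599
grip_force: 0.0
```

>>> drive_tool:
  increments:
    - {"x": 0.007, "y": 0, "z": 0, "wx": 0, "wy": 0, "wz": 0, "fingers": 0.65}
    - {"x": 0.01, "y": 0, "z": 0, "wx": 0, "wy": 0, "wz": 0, "fingers": 0.65}
    - {"x": 0.01, "y": 0, "z": 0, "wx": 0, "wy": 0, "wz": 0, "fingers": 0.65}
    - {"x": 0.01, "y": 0, "z": 0, "wx": 0, "wy": 0, "wz": 0, "fingers": 0.65}
    - {"x": -0.02, "y": 0, "z": 0, "wx": 0, "wy": 0, "wz": 0, "fingers": 0.65}
    - {"x": -0.06, "y": 0, "z": 0, "wx": 0, "wy": 0, "wz": 0, "fingers": 0.65}
    - {"x": -0.1, "y": 0, "z": 0, "wx": 0, "wy": 0, "wz": 0, "fingers": 0.65}
    - {"x": -0.1, "y": 0, "z": -0.05, "wx": 0, "wy": 0, "wz": 0, "fingers": 0.65}
    - {"x": -0.1, "y": 0, "z": -0.06, "wx": 0, "wy": 0, "wz": 0, "fingers": 0.65}

```text
t: 6.0
position: [0.3818, 0.1725, 0.1566]
ee_rot: [-179.9, -0.2, -8.1]
wrist_force: [1.3, 0.3, 0.3]
grip_width: 0.0595
grip_force: 0.0
```

```bash
cat > cr.py <<'E'
from h import *
import sys
c=read_camera('top');save(c,sys.argv[1]);P=cloud(c);hsv=cv2.cvtColor(c['frame'],cv2.COLOR_RGB2HSV)
b=(hsv[...,0]>100)&(hsv[...,0]<130)&(hsv[...,1]>120)&(P[...,2]>.05)&(P[...,2]<.075)&(P[...,0]>.42)&(P[...,0]<.8)
for n,m in dict(L=b&(P[...,1]>.06)&(P[...,1]<.26),R=b&(P[...,1]<.06)&(P[...,1]>-.2)).items():
    q=P[m][:,:2].astype(np.float32);r=cv2.minAreaRect(q);bx=cv2.boxPoints(r);bx=bx[np.argsort(bx[:,0])]
    print(n,len(q),np.round(r[0],3),np.round(r[1],3),round(r[2],1),'front',bx[:2].round(3).tolist(),'past line',(bx[:2,0].mean()-.645-.0607*bx[:2,1].mean()).round(4),'minx',np.percentile(q[:,0],2).round(3))
s=sense();print(s['t'],s['position'],s['ee_rot'])
E
python3 cr.py tip3.png
```

```text
L 1675 [0.554 0.148] [0.111 0.1  ] 82.2 front [[0.4970000088214874, 0.0989999994635582], [0.5120000243186951, 0.20999999344348907]] past line -0.1495 minx 0.504
R 1663 [ 0.553 -0.098] [0.099 0.111] 0.4 front [[0.503000020980835, -0.041999999433755875], [0.503000020980835, -0.15399999916553497]] past line -0.136 minx 0.504
6.05 [0.3835738  0.17267902 0.15717526] [-179.86012147   -0.36459048   -8.09689346]
```

View pics/tip3.png

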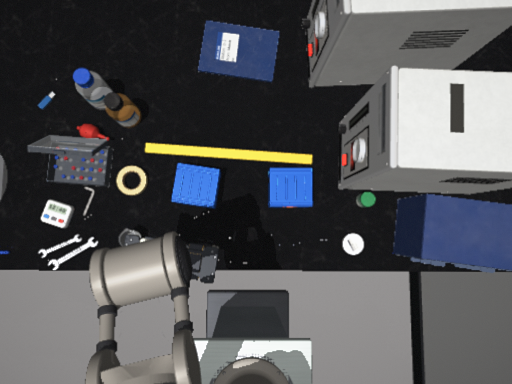

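Both crates lie on their backs and the clouds measure them about 14–15 cm short of the line. I'll push the right one about 0.156 m.

```bash
python3 -c "
from h import *
go(.43,-.092,.157,0.4)"
```

```text
t 6.05 xyz [8.320e-02 2.555e-01 1.000e-04] w [-0.002  -0.0065 -0.1483] dist 0.269 8.5
```

>>> drive_tool:
  increments:
    - {"x": 0.015, "y": 0.048, "z": 0, "wx": 0, "wy": 0, "wz": -0.05, "fingers": 0.65}
    - {"x": 0.03, "y": 0.095, "z": 0, "wx": 0, "wy": 0, "wz": -0.1, "fingers": 0.65}
    - {"x": 0.046, "y": 0.142, "z": 0, "wx": 0, "wy": 0, "wz": -0.148, "fingers": 0.65}
    - {"x": 0.062, "y": 0.19, "z": 0, "wx": 0, "wy": 0, "wz": -0.148, "fingers": 0.65}
    - {"x": 0.077, "y": 0.236, "z": 0, "wx": 0, "wy": 0, "wz": -0.148, "fingers": 0.65}
    - {"x": 0.083, "y": 0.256, "z": 0.02, "wx": 0, "wy": -0.005, "wz": -0.148, "fingers": 0.65}
    - {"x": 0.083, "y": 0.256, "z": 0.06, "wx": 0, "wy": -0.005, "wz": -0.148, "fingers": 0.65}
    - {"x": 0.083, "y": 0.256, "z": 0.1, "wx": 0, "wy": -0.005, "wz": -0.148, "fingers": 0.65}
    - {"x": 0.083, "y": 0.256, "z": 0.128, "wx": 0, "wy": -0.005, "wz": -0.148, "fingers": 0.65}
    - {"x": 0.083, "y": 0.256, "z": 0.128, "wx": 0, "wy": -0.005, "wz": -0.148, "fingers": 0.65}

```text
t: 7.05
position: [0.4256, -0.0925, 0.0223]
ee_rot: [-179.8, 0.7, 0.3]
wrist_force: [0.1, 0.4, 0.2]
grip_width: 0.0598
grip_force: 0.0
```

>>> drive_tool:
  increments:
    - {"x": 0.03, "y": 0, "z": -0.006, "wx": 0, "wy": 0, "wz": 0, "fingers": 0.65}
    - {"x": 0.055, "y": 0, "z": -0.006, "wx": 0, "wy": 0, "wz": 0, "fingers": 0.65}
    - {"x": 0.065, "y": 0, "z": -0.007, "wx": 0, "wy": 0, "wz": 0, "fingers": 0.65}
    - {"x": 0.08, "y": 0, "z": -0.007, "wx": 0, "wy": 0, "wz": 0, "fingers": 0.65}
    - {"x": 0.095, "y": 0, "z": -0.007, "wx": 0, "wy": 0, "wz": 0, "fingers": 0.65}
    - {"x": 0.11, "y": 0, "z": -0.007, "wx": 0, "wy": 0, "wz": 0, "fingers": 0.65}
    - {"x": 0.125, "y": 0, "z": -0.008, "wx": 0, "wy": 0, "wz": 0, "fingers": 0.65}
    - {"x": 0.14, "y": 0, "z": -0.008, "wx": 0, "wy": 0, "wz": 0, "fingers": 0.65}
    - {"x": 0.155, "y": 0, "z": -0.008, "wx": 0, "wy": 0, "wz": 0, "fingers": 0.65}
    - {"x": 0.165, "y": 0, "z": -0.008, "wx": 0, "wy": 0, "wz": 0, "fingers": 0.65}

```text
t: 8.05
position: [0.5931, -0.0922, 0.0338]
ee_rot: [-180.0, 0.3, 0.4]
wrist_force: [-3.1, -0.1, 2.6]
grip_width: 0.0595
grip_force: 1.9
```

```bash
python3 cr.py push1.png; python3 -c "
from h import *
c=read_camera('scene');save(c,'push1s.png')
cv2.imwrite('pics/push1b.png',np.hstack([cv2.imread('pics/push1s.png')[100:300,120:420],cv2.imread('pics/push1.png')[100:300,120:420]]))"
```

```text
L 1674 [0.555 0.148] [0.111 0.1  ] 82.0 front [[0.4970000088214874, 0.10000000149011612], [0.5130000114440918, 0.20999999344348907]] past line -0.1495 minx 0.504
R 28 [ 0.69  -0.043] [0.008 0.03 ] 76.2 front [[0.675000011920929, -0.0430000014603138], [0.6769999861717224, -0.035999998450279236]] past line 0.0332 minx 0.677
8.1 [ 0.59464422 -0.09231136  0.03392031] [179.99361036   0.21098635   0.35165639]
```

View pics/push1b.png

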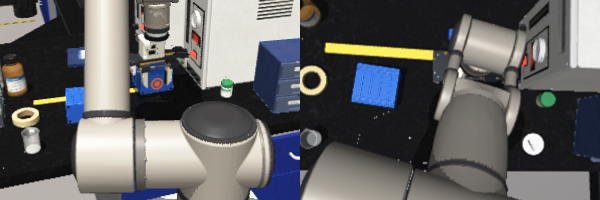

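```bash
python3 - <<'E'
from h import *
c=read_camera('top');P=cloud(c);
for v in range(105,200,8):
    print(v,[tuple((P[v,u]*1000).astype(int)) for u in (320,330,338,346,354)])
E
```

```text
105 [(np.int64(788), np.int64(-189), np.int64(2)), (np.int64(789), np.int64(-217), np.int64(1)), (np.int64(790), np.int64(-240), np.int64(0)), (np.int64(788), np.int64(-261), np.int64(3)), (np.int64(791), np.int64(-286), np.int64(-4))]
113 [(np.int64(765), np.int64(-189), np.int64(1)), (np.int64(766), np.int64(-217), np.int64(1)), (np.int64(766), np.int64(-239), np.int64(2)), (np.int64(767), np.int64(-262), np.int64(0)), (np.int64(717), np.int64(-236), np.int64(163))]
121 [(np.int64(743), np.int64(-189), np.int64(0)), (np.int64(743), np.int64(-217), np.int64(0)), (np.int64(744), np.int64(-239), np.int64(0)), (np.int64(717), np.int64(-236), np.int64(95)), (np.int64(695), np.int64(-233), np.int64(172))]
129 [(np.int64(619), np.int64(-110), np.int64(385)), (np.int64(622), np.int64(-131), np.int64(373)), (np.int64(623), np.int64(-146), np.int64(372)), (np.int64(696), np.int64(-236), np.int64(94)), (np.int64(677), np.int64(-234), np.int64(168))]
137 [(np.int64(602), np.int64(-108), np.int64(394)), (np.int64(603), np.int64(-126), np.int64(391)), (np.int64(603), np.int64(-140), np.int64(392
[... 1102 characters left out ...]
.int64(-159), np.int64(141)), (np.int64(530), np.int64(-123), np.int64(404)), (np.int64(582), np.int64(-230), np.int64(27)), (np.int64(570), np.int64(-229), np.int64(111)), (np.int64(562), np.int64(-230), np.int64(176))]
185 [(np.int64(562), np.int64(-187), np.int64(1)), (np.int64(515), np.int64(-119), np.int64(420)), (np.int64(560), np.int64(-230), np.int64(27)), (np.int64(552), np.int64(-233), np.int64(95)), (np.int64(553), np.int64(-254), np.int64(93))]
193 [(np.int64(496), np.int64(-91), np.int64(473)), (np.int64(497), np.int64(-108), np.int64(466)), (np.int64(497), np.int64(-120), np.int64(468)), (np.int64(541), np.int64(-259), np.int64(0)), (np.int64(541), np.int64(-281), np.int64(0))]
```

The nearest machine surface is at y ≈ -0.217 and the gripper's edge is at -0.187, so the rest of the push is clear.

>>> drive_tool:
  increments:
    - {"x": 0.012, "y": 0, "z": 0.003, "wx": 0, "wy": 0, "wz": 0, "fingers": 0.65}
    - {"x": 0.024, "y": 0, "z": 0.003, "wx": 0, "wy": 0, "wz": 0, "fingers": 0.65}
    - {"x": 0.036, "y": 0, "z": 0.003, "wx": 0, "wy": 0, "wz": 0, "fingers": 0.65}
    - {"x": 0.046, "y": 0, "z": 0.003, "wx": 0, "wy": 0, "wz": 0, "fingers": 0.65}
    - {"x": 0.052, "y": 0, "z": 0.003, "wx": 0, "wy": 0, "wz": 0, "fingers": 0.65}
    - {"x": 0.056, "y": 0, "z": 0.003, "wx": 0, "wy": 0, "wz": 0, "fingers": 0.65}
    - {"x": 0.056, "y": 0, "z": 0.003, "wx": 0, "wy": 0, "wz": 0, "fingers": 0.65}

```text
t: 8.9
position: [0.6493, -0.092, 0.0298]
ee_rot: [-180.0, 0.3, 0.3]
wrist_force: [-0.6, -0.1, -0.0]
grip_width: 0.0594
grip_force: 0.1
```

>>> drive_tool:
  increments:
    - {"x": -0.03, "y": 0, "z": 0, "wx": 0, "wy": 0, "wz": 0, "fingers": 0.65}
    - {"x": -0.08, "y": 0, "z": 0, "wx": 0, "wy": 0, "wz": 0, "fingers": 0.65}
    - {"x": -0.13, "y": 0, "z": 0, "wx": 0, "wy": 0, "wz": 0, "fingers": 0.65}
    - {"x": -0.18, "y": 0, "z": 0, "wx": 0, "wy": 0, "wz": 0, "fingers": 0.65}
    - {"x": -0.22, "y": 0, "z": -0.03, "wx": 0, "wy": 0, "wz": 0, "fingers": 0.65}
    - {"x": -0.24, "y": 0, "z": -0.07, "wx": 0, "wy": 0, "wz": 0, "fingers": 0.65}
    - {"x": -0.24, "y": 0, "z": -0.12, "wx": 0, "wy": 0, "wz": 0, "fingers": 0.65}
    - {"x": -0.24, "y": 0, "z": -0.12, "wx": 0, "wy": 0, "wz": 0, "fingers": 0.65}

```text
t: 9.7
position: [0.4127, -0.0948, 0.1566]
ee_rot: [179.7, -0.4, 0.3]
wrist_force: [0.7, -0.3, -0.7]
grip_width: 0.0594
grip_force: 0.0
```

```bash
python3 cr.py end.png
```

```text
L 1679 [0.554 0.148] [0.111 0.1  ] 82.1 front [[0.4970000088214874, 0.10000000149011612], [0.5130000114440918, 0.20999999344348907]] past line -0.1495 minx 0.504
R 1594 [ 0.71  -0.097] [0.099 0.111] 0.6 front [[0.6600000262260437, -0.041999999433755875], [0.6610000133514404, -0.15299999713897705]] past line 0.0217 minx 0.662
9.75 [ 0.41158293 -0.09422038  0.15400433] [179.81702834  -0.18776232   0.31399443]
```

View pics/end.png

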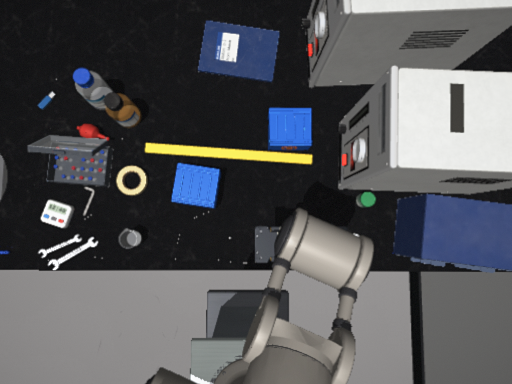

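The stamped crate, at (290,127), is about 22 mm past the middle of the line. The other crate has not moved and the bystanders in view look undisturbed, so I'm handing in.

```bash
python3 -c "
from rig import *
print(sign_off())"
```

```text
the job is handed in; nothing more can be done
None
```

I handed the job in at about 10 s: both crates lie on their backs, the stamped right-hand one has its underside about 22 mm past the middle of the yellow line, and the other is still where it fell, about 15 cm short. The bystanders I could see looked undisturbed (the tin was hidden behind the arm in the last picture), and the hand-in gave no verdict.

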